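Clamp a case in its fixture and snap the clip cover on

ROBOT

A 6-joint arm with a two-finger parallel gripper is mounted at the origin on a cart in front of the work surface, level with it; the furniture and walls round the work are solid. World frame = base frame: x ahead of the robot, y to its left, z up, the work surface at z = 0. Lengths are in m, angles in rad, forces in N, time in s.
With the tool pointing down it reaches from about 0.4 to 0.825 m from the base axis. Payload 7 kg.
Tool frame: the origin (TCP) lies on the mounting face of the last link; the fingertips stand arm.tcp_to_tips ahead of it and the grasp point (between the pads) lies 159 mm ahead of it (arm.tcp_to_tips is the distance from the TCP to the fingertips, in m); z points along the fingers, y is the direction in which the jaws open and shut (so a half turn about z gives the same grasp; the last joint's range is limited). The gripper opens to 88 mm and grips with 3 to 60 N. Pads are 19 mm wide; open, the fingers measure 130 mm over their backs; the gripper's body (78 mm by 193 mm) begins 47 mm behind the grasp point.
Start: joints at [1.579, 0.359, 0.012, 0, -1.224, -0.288], TCP at [0.186, 0.649, 0.405] pointing down, gripper open.
Joint ranges: [-3.07, 3.07], [-1.43, 2.12], [-1.02, 1.25], [-3.03, 1.67], [-3.05, -0], [-3.03, 3.03]. Speed limits (rad/s): [2.39, 2.39, 3.01, 3.14, 3.14, 3.14].

INTERFACE

Orientations are given as [roll, pitch, yaw] about the fixed x, y, z axes, in that order (R = Rz(yaw) Ry(pitch) Rx(roll)).
In Python, from station import arm, cams, job_done, finder gives the robot as it stands.
- The arm moves only by the tool play_rows, never from a script. Its argument "targets" is a list that holds one entry, the list of rows, each a list of 4 numbers: the shift along the tool's x, y, z in m, then the turn about the tool's z in degrees. A call has 1 to 5 rows; each row is the pose to reach, as a shift and turn from the pose commanded when the call began, along the tool's axes at that moment; what a row does not reach only later rows make up. A row lasts 1/8 s, in which the tool goes at most 62.5 mm and 10.7 degrees, less where a joint would pass 70% of its speed; a pose out of reach is approached as far as the arm can. A call with a gripper value outside its range is refused whole. "grip" is the closure in counts, from 0 (fully open) to 255 (shut), set as the call begins (left out, the last holds). The fingers move at their own pace and stop on an object; "newtons" is the grip in N (left out, the last holds). Time passes only in rows, so rows that repeat a pose let the fingers close. It gives the time, the measured TCP pose, the force and the opening at its end, in the units of the state.
- arm.get_state(): the state, without advancing time (a new reading comes with each control period).
- cams.grab_frame(name): name is "scene" or "top" or "wrist"; returns (picture, depth): 480x640x3 uint8, red, green, blue; 480x640 float32, m along the optical axis (not along the pixel's ray), 0 where there is no reading.
- cams.camera_params(name): a dict with "intrinsics" (3x3 intrinsics, pixels), "D" ([k1, k2, p1, p2, k3] as OpenCV has them; the pictures are not rectified), "position" and "attitude" of the camera in the world. Camera axes: x right, y down, z forward; pixel columns grow to the right and rows downward; lengths in m; the calibration is good to about 2 mm. A picture is of the moment at which its call begins: read the wrist's pose just before it. camera_params takes no time and is no camera call; for the wrist camera it gives the pose at the moment of the call.
- job_done(): hands the job in, once; it reports no verdict.
Trained networks look in the newest picture that a camera, given by its name, has taken for a name from the list of things; names that differ only in an ending like _2 or _b are one class to them, and where a whole thing is asked for, a point or a joint stands for the part that bears it (a point fixed in the world has none). Each returns a list of dicts, best first, with "score" (0 to 1); they miss things now and then, are a little off and sometimes report something else, mostly with a low value. They report only what shows in the picture. A call takes as long as a camera call.
- finder.find_in(camera, query): "xyz" ([x, y, z] in m, in world coordinates, good to about 4 mm: the middle of the surface that is visible of it).
- finder.masks_of(camera, query): "mask" (480x640 bool, what is visible of it).
The state is a dict: "t": time; "q": joint angles; "qd": joint speeds; "joint_efforts": joint torques, N m; "eef_pos": TCP position; "ee_rot": TCP orientation; "force": force on the tool from outside, world axes, zero at the start; "moment": the same for the moment, N m; "width": finger opening in m.
Only numpy, scipy, OpenCV 4.12 (cv2) and the standard library are available. Lean on these libraries where they do the work, as an engineer would, in place of code of your own. Each camera call takes 0.05 s, during which the arm holds its last target. There are 200 camera calls.

TASK

Turn the handwheel of the assembly fixture clockwise, by its crank knob, until the jaw has pushed the lower case up against the fixed jaw and holds it clamped. Then put the long clip cover on the case and press it down until it snaps and sits fully home; the short cover does not fit, so leave it where it lies. Finish while still pressing the cover down firmly: do not lift off or let go.

Things in the scene. Friction and masses are not known exactly. Their poses are not given: they have to be found in the camera images.
- fixture: aluminium plate 150 x 66 x 10 mm on four pillars, bolted to the bench, plate top 50 mm above its origin (bench level, centre). Its x axis runs along the plate from the handwheel end (-x) to the fixed jaw (+x); z up. Two low side rails (tops 57 mm above the bench, 46 mm apart) guide the case along x; the fixed jaw's face is at x = +63 mm, both jaws' tops are 61 mm above the bench
- handwheel (a joint): turn of the dark flat handwheel (54 mm across, axis vertical at x = -46 mm, y = 0 of the fixture, top face about 74 mm above the bench). rad, grows clockwise seen from above; 8 mm of jaw travel per rad towards the fixed jaw. 0 to 0.5 at the start; at 2.5 the case meets the fixed jaw, and 0.1 to 0.3 rad more winds up the jaw's spring plate. Friction 0.08 N m, so it stays where it is left
- wheel_hub (a point): on the handwheel's axis, top of the hub, 76 mm above the bench
- crank_knob (a point): middle of the black upright crank knob that stands on the handwheel 20 mm from its axis: 15 mm thick, 32 mm high (from 74 to 106 mm above the bench, this point at 91 mm). It spins freely on its pin, so a grip on it need not turn as the wheel goes round
- jaw: the moving aluminium jaw, a bar 13 x 44 x 10 mm across the plate, driven by the handwheel through a rack, with a sprung pressure plate (gives up to 3 mm, 4 N per mm) in front; origin in its middle, 50 mm above the bench; its pushing face is 6 mm further along the fixture's x axis
- lower_case: loose grey lower case on the fixture plate between the jaws; origin at the centre of its underside. Flange 64 mm (along its x) x 44 x 12 mm, on it a neck 55 x 35 x 14 mm (sloping in over its top 6 mm to 50 x 30 mm), so 26 mm high in all. From each long side of the neck a sprung clip nose sticks out. Against the fixed jaw its origin is at x = +31 mm of the fixture
- long_cover: loose grey clip cover lying rim down on a 14 mm black mat; a cap open below; origin at the centre of its lower rim. 64 mm (its x) x 44 mm, roof top 17 mm above the rim, walls 3 mm, inside 58 x 38 x 13 mm deep, clip window in each long side. Goes over the case's neck with its x along the case's x, either way round. Home, its rim is 13 mm above the underside of the case (roof resting on the neck)
- long_cover_rib (a point): centre of the grip rib on the long cover's roof: 40 mm long (x), 14 mm thick (y), 24 mm high; this point is 29 mm above the rim, 12 mm above the roof. Going on, the rim meets the clips about 10 mm above home and resists more and more, up to some 8 to 15 N; about 6 mm above home the force drops, the clips spring out in the last 3 mm, and the roof lands hard. It bears 25 N
- short_cover: loose grey cover of the same make, only 46 mm long (its x), rib 26 mm; too short for this case; origin at the centre of its lower rim

How it is judged:
By the outcome, as a careful person would: the job done as asked, in the order asked, and still so for the second after the job is handed in, while the arm keeps its last pose, push and grip.
It also fails if it takes over 58 s, if anything falls off the work surface, if the arm or the gripper's body presses on something with over 40 N, if the wrist force passes 120 N, or if a joint passes its speed limit or range.

## Working session

There is one attempt and no reset: what is moved stays moved. The work goes in short steps, Python scripts to look and compute and a tool call to move; the robot and the scene stay as the last step left them, time stands still between calls to the robot, and variables do not carry over. Pictures are saved under pics/ and viewed, about 8 in all and at most 12, crops included, and the job is handed in when it is done.

Besides the shell and the picture viewer there is one more tool, called as name(argument=value, ...), one argument or row to a line, values as JSON. play_rows: Moves the arm, as the interface text tells. Its arguments: {"type":"object","properties":{"targets":{"type":"array","items":{"type":"array","items":{"type":"array","items":{"type":"number"}}}},"grip":{"type":"number"},"newtons":{"type":"number"}},"required":["targets"]}

```bash
mkdir -p pics; ls
cat > h.py <<'E'
from station import arm,cams,job_done,finder
import numpy as np,cv2
from scipy.spatial.transform import Rotation as R
E
python3 - <<'E'
from h import *
print(arm.get_state(),arm.tcp_to_tips)
for c in ["scene","top"]:
    im,d=cams.grab_frame(c); cv2.imwrite(f"pics/{c}0.png",im[:,:,::-1])
    p=cams.camera_params(c);print(c,p["position"],p["attitude"])
    for n in ["fixture","wheel_hub","crank_knob","jaw","lower_case","long_cover","long_cover_rib","short_cover"]:
        print(n,[(np.round(r["xyz"],4).tolist(),round(r["score"],2)) for r in finder.find_in(c,n)[:2]])
E
```

```text
pics
{'t': 0.0, 'q': array([ 1.57907560e+00,  3.59395191e-01,  1.10394501e-02, -3.26179534e-04,
       -1.22409961e+00, -2.88089419e-01]), 'qd': array([ 1.09022234e-03, -8.52106453e-04,  7.90811720e-04,  4.76463162e-04,
       -1.07444273e-03, -5.34766707e-06]), 'joint_efforts': array([-6.83139187e-04, -5.82720852e+01,  2.93073517e+01,  6.99724406e+00,
        7.07796498e-03, -1.50551791e-04]), 'eef_pos': array([0.18637555, 0.6485538 , 0.40371294]), 'ee_rot': array([ 3.13991487e+00, -1.77416745e-04, -2.79921089e-01]), 'force': array([-0.21059076,  0.05353166, -0.43049767]), 'moment': array([-0.05106429, -0.05431196,  0.0131585 ]), 'width': 0.08776093490248248} 0.1781
scene [-0.04033577  0.60261426  0.63168447] [-2.27897172 -0.01279733 -2.28575906]
fixture []
wheel_hub [([0.4096, 0.0559, 0.0694], 0.95), ([0.4165, 0.063, 0.0502], 0.7)]
crank_knob [([0.5416, 0.2394, 0.0325], 0.61), ([0.4075, 0.057, 0.0714], 0.57)]
jaw [([0.4169, 0.0635, 0.0585], 0.53)]
lower_case [([0.481, 0.0569, 0.0715], 0.84)]
long_cover [([0.5389, 0.2399, 0.0297], 0.94), ([0.4755, 0.0565, 0.0729], 0.34)]
long_cover_rib []
short_cover [([0.3939, 0.285, 0.031], 0.62)]
top [0.38129994 0.14715526 0.92889535] [-3.0545688  -0.01178108 -1.56931762]
fixture [([0.4428, 0.052, 0.0583], 0.62)]
wheel_hub [([0.4157, 0.0539, 0.0774], 0.91)]
crank_knob [([0.4135, 0.0512, 0.0749], 0.48)]
jaw [([0.4426, 0.0641, 0.062], 0.39)]
lower_case [([0.4806, 0.0484, 0.0752], 0.64), ([0.5458, 0.2349, 0.0308], 0.64)]
long_cover [([0.5527, 0.2328, 0.0289], 0.58), ([0.478, 0.0465, 0.0763], 0.18)]
long_cover_rib [([0.5496, 0.2302, 0.0355], 0.86)]
short_cover [([0.3985, 0.2761, 0.0333], 0.61)]
```

View pics/top0.png

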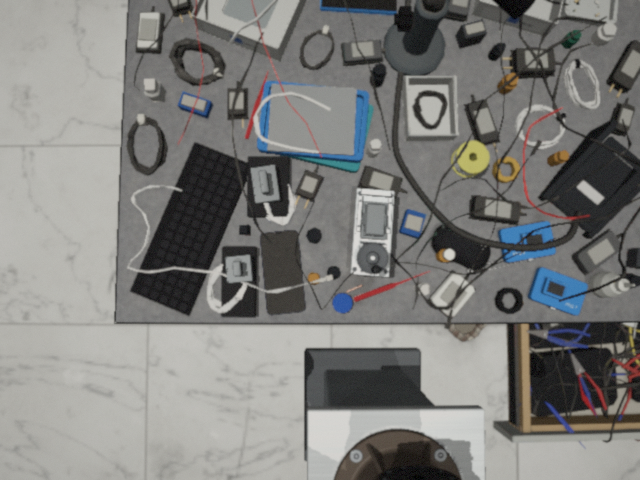

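View pics/scene0.png

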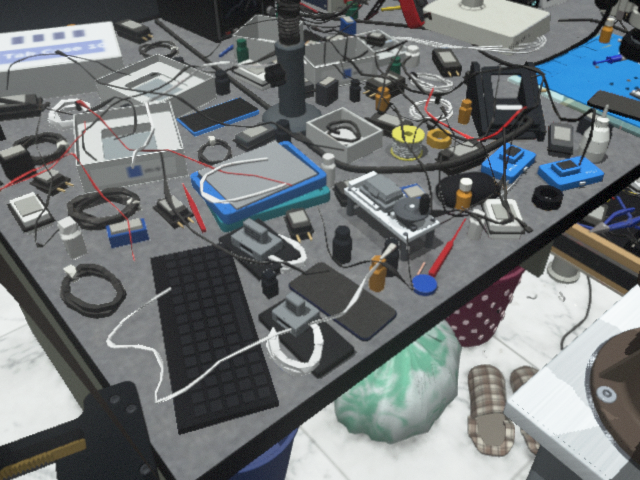

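```bash
cat >> h.py <<'E'
def cloud(c,fr=None):
    p=cams.camera_params(c); im,d=fr or cams.grab_frame(c)
    v,u=np.mgrid[0:480,0:640]; uv=np.stack([u,v],-1).reshape(-1,1,2).astype(np.float32)
    n=cv2.undistortPoints(uv,np.array(p["intrinsics"]),np.array(p["D"])).reshape(480,640,2)
    P=np.dstack([n*d[...,None],d])
    W=P@R.from_euler('xyz',p["attitude"]).as_matrix().T+p["position"]
    W[d==0]=np.nan
    return im,W
E
python3 - <<'E'
from h import *
for c in ["top","scene"]:
    im,W=cloud(c)
    m=(W[...,2]>.078)&(abs(W[...,0]-.45)<.13)&(abs(W[...,1]-.055)<.1)
    print(c,m.sum());
    for zl,zh in [(.068,.08),(.08,.098),(.098,.112),(.112,.3)]:
        k=m*1&(W[...,2]>zl)&(W[...,2]<zh); q=W[k>0]
        if len(q): print(zl,len(q),np.round(q.mean(0),4),np.round(q.min(0),4),np.round(q.max(0),4))
im,W=cloud("top")
k=(W[...,2]>.03)&(abs(W[...,0]-.45)<.15)&(abs(W[...,1]-.15)<.2)
crop=im[130:300,230:430]; cv2.imwrite("pics/c1.png",cv2.resize(crop,None,fx=4,fy=3.5,interpolation=cv2.INTER_CUBIC)[:,:,::-1][:600])
print(cams.camera_params("wrist"))
z=W[...,2]*1000
print(np.nan_to_num(z[235:285:2,350:400:2]).astype(int))
E
```

```text
top 92
0.068 21 [0.4722 0.0477 0.0784] [0.4198 0.0339 0.078 ] [0.5021 0.061  0.0793]
0.08 9 [0.3986 0.0501 0.094 ] [0.3914 0.0404 0.0865] [0.4043 0.0541 0.0978]
0.098 62 [0.3971 0.0478 0.1039] [0.3912 0.0411 0.0982] [0.4043 0.0538 0.108 ]
scene 193
0.068 16 [0.4272 0.0516 0.0787] [0.3917 0.0362 0.078 ] [0.4905 0.061  0.0798]
0.08 97 [0.3951 0.0528 0.0899] [0.3902 0.0438 0.0808] [0.4051 0.0577 0.0978]
0.098 80 [0.3966 0.0511 0.103 ] [0.3898 0.0435 0.0982] [0.4044 0.0575 0.1069]
{'intrinsics': array([[390.12444513,   0.        , 316.74483944],
       [  0.        , 390.12444513, 243.59813148],
       [  0.        ,   0.        ,   1.        ]]), 'D': array([-0.03088306,  0.        ,  0.        ,  0.        ,  0.        ]), 'position': array([0.25391528, 0.63042942, 0.38430111]), 'attitude': array([ 2.88091305e+00,  2.31729089e-04, -1.85052119e+00])}
[[ -1   0  50  49  49  52  58  64  68  68  68  67  70  72  73  74  73  70
   62  48  50  -3   0   0  -3]
 [  0  -4  49  48  46  55  61  61  58  59  60  60  61  63  61  61  60  63
   49  48  48  -1   0   0   0]
 [ -3  -1  49  49  48  50  50 
[... 1685 characters left out ...]
74  75  72  97 104 103 106 102  49  50
   47  50   0  -1   0  -1  -2]
 [ -2  52  50  47  47  48  50  47  50  71  69  71  98 105 101  49  50  48
   48  46   1   0  -2  -1   0]
 [ 57  -5  -3   0  -1   0   0  -2  41  46  46  49  49  49  49  47  47  51
   49  50   0   0  -2   0   0]
 [ -1   0   1  -4   0   0  -1   0   0  -2  -1   0   1   0  -1   0   0  -1
    0  -1  -1   0   0   0  -1]
 [ -2  -6  -6   0   1   0  -1  -2  -3   0   1  -4  -3  -3   0  -4   0   0
    0  -1   0   0  -1  -2  -1]
 [  0  -2   2  -1   0  -1  -1  -2   2  -1   1  -3  -2   0   0   0  -3  -2
   -1  -3  -1  -2   0   2  -3]
 [ -2   0   0  -2   0   0   0   0  -3  -2  -4  -5   0   1   0  -3   0   1
   -1  -2   5  15  11   9   7]]
```

View pics/c1.png

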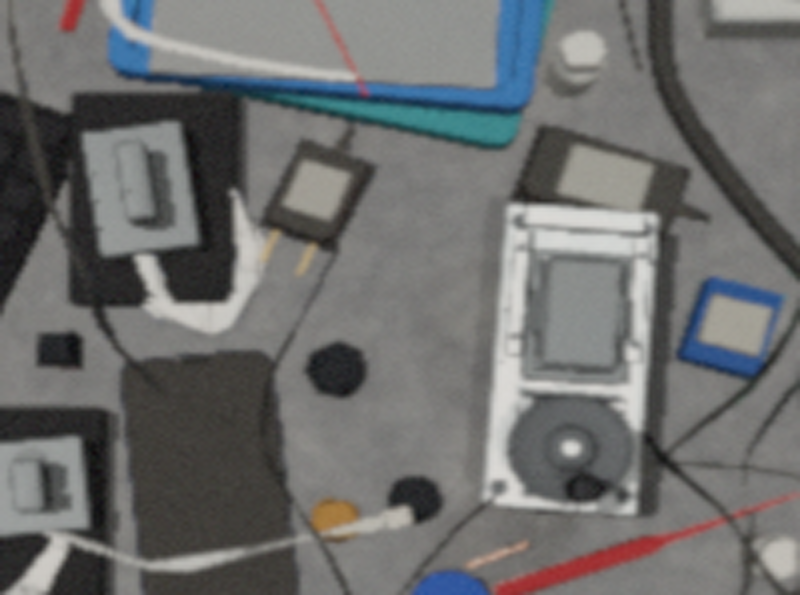

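play_rows(
  targets=[
    [[0.048,0.038,0,-2],[0.097,0.076,0,-4],[0.145,0.114,0,-6],[0.194,0.152,0,-8],[0.242,0.19,0,-10]],
  ],
  grip=120,
)

```text
t: 1.68
eef_pos: [0.3674, 0.3975, 0.405]
ee_rot: [-3.141, -0.0, -0.104]
force: [1.0, 1.3, 0.3]
width: 0.0477
```

play_rows(
  targets=[
    [[0.016,0.06,0.01,0],[0.032,0.12,0.02,0],[0.048,0.18,0.03,0],[0.064,0.24,0.04,0],[0.08,0.3,0.04,0]],
  ],
)

```text
t: 2.3
eef_pos: [0.414, 0.0917, 0.3645]
ee_rot: [-3.142, -0.0, -0.105]
force: [0.8, 1.0, 0.3]
width: 0.0467
```

Run:
```python
from h import *
im,W=cloud("wrist"); cv2.imwrite("pics/w1.png",im[:,:,::-1]); np.save("w1.npy",W)
for n in ["wheel_hub","crank_knob","lower_case","fixture","jaw"]:
    print(n,[(np.round(r["xyz"],4).tolist(),round(r["score"],2)) for r in finder.find_in("wrist",n)[:2]])
def st(nm,k):
    q=W[k]; print(nm,len(q),np.round(q.mean(0),4),np.round(q.min(0),4),np.round(q.max(0),4))
near=(abs(W[...,0]-.46)<.1)&(abs(W[...,1]-.05)<.045)
z=W[...,2]
st("knob",near&(z>.098)&(z<.115)&(W[...,0]<.43))
k=near&(z>.044)&(z<.0505)
q=W[k][:,:2].astype(np.float32)
print("plate rect",cv2.minAreaRect(q))
k=near&(z>.073)&(z<.08)&(W[...,0]>.445);print("neck",cv2.minAreaRect(W[k][:,:2].astype(np.float32)),np.median(z[k]))
k=near&(z>.069)&(z<.0745)&(W[...,0]<.446);print("wheel",cv2.minEnclosingCircle(W[k][:,:2].astype(np.float32)))
far=(abs(W[...,0]-.43)<.14)&(abs(W[...,1]-.05)<.14)&~near
for t in (.05,.07,.09,.12):print(t,(far&(z>t)).sum(),W[far&(z>t)][::150].round(3).tolist()[:8])
```

```text
wheel_hub [([0.4182, 0.0476, 0.071], 0.66)]
crank_knob [([0.4061, 0.0488, 0.0967], 0.88), ([0.5499, 0.2281, 0.032], 0.16)]
lower_case [([0.4861, 0.0454, 0.0749], 0.76)]
fixture [([0.4451, 0.0502, 0.0569], 0.93)]
jaw [([0.4453, 0.0535, 0.0618], 0.61)]
knob 383 [0.4005 0.0487 0.1037] [0.3928 0.0409 0.098 ] [0.4065 0.0555 0.1069]
plate rect ((0.46363961696624756, 0.04114286229014397), (0.07946417480707169, 0.15017588436603546), 85.5864028930664)
neck ((0.48385584354400635, 0.046199358999729156), (0.0387127622961998, 0.052374303340911865), 85.0633544921875) 0.07542121405376712
wheel ((0.41879042983055115, 0.051189541816711426), 0.027119163423776627)
0.05 59649 [[0.552, -0.065, 0.081], [0.547, -0.066, 0.079], [0.542, -0.064, 0.077], [0.537, -0.074, 0.067], [0.525, -0.061, 0.073], [0.513, -0.057, 0.069], [0.51, -0.058, 0.052], [0.505, -0.062, 0.054]]
0.07 54356 [[0.552, -0.065, 0.081], [0.547, -0.066, 0.079], [0.542, -0.064, 0.077], [0.533, -0.062, 0.075], [0.52, -0.06, 0.071], [0.458, 0.134, 0.258], [0.458, 0.128, 0.258], [0.457, 0.123, 0.259]]
0.09 53652 [[0.459, 0.145, 0.257], [0.458, 0.14, 0.257], [0.458, 0.135, 0.258], [0.458, 0.13, 0.26], [0.457, 0.126, 0.26], [0.457, 0.123, 0.261], [0.457, 0.12, 0.261], [0.457, 0.118, 0.263]]
0.12 53652 [[0.459, 0.145, 0.257], [0.458, 0.14, 0.257], [0.458, 0.135, 0.258], [0.458, 0.13, 0.26], [0.457, 0.126, 0.26], [0.457, 0.123, 0.261], [0.457, 0.12, 0.261], [0.457, 0.118, 0.263]]
```

View pics/w1.png

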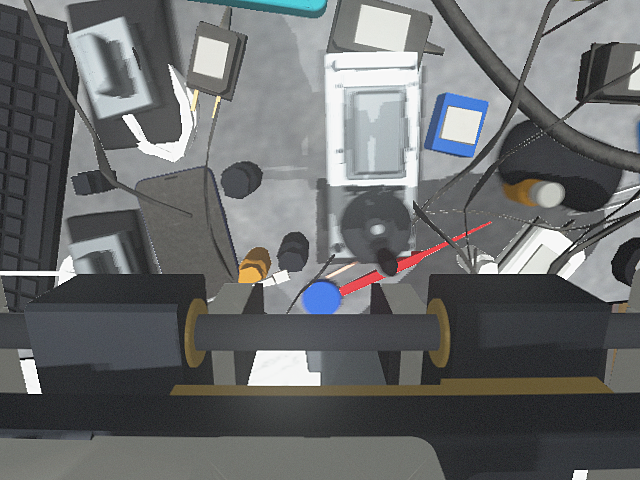

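play_rows(
  targets=[
    [[-0.005,0.022,0.03,0],[-0.009,0.043,0.06,0],[-0.009,0.043,0.06,0]],
  ],
)

```text
t: 2.98
eef_pos: [0.3999, 0.0519, 0.303]
ee_rot: [3.139, 0.003, -0.104]
force: [0.5, 0.1, 1.3]
width: 0.0463
```

play_rows(
  targets=[
    [[0,0.003,0.022,0],[0,0.003,0.044,0],[0,0.003,0.044,0]],
  ],
)

```text
t: 3.35
eef_pos: [0.4009, 0.0501, 0.2605]
ee_rot: [3.14, 0.001, -0.103]
force: [0.0, 1.1, 0.5]
width: 0.0463
```

play_rows(
  targets=[
    [[0,0,0,0],[0,0,0,0],[0,0,0,0]],
  ],
  grip=255,
  newtons=30,
)

```text
t: 3.72
eef_pos: [0.4008, 0.0491, 0.2613]
ee_rot: [-3.141, -0.001, -0.105]
force: [-0.2, -0.1, 0.3]
width: 0.0221
```

```bash
cat >> h.py <<'E'
def arc(a0,a1,n=5,phi0=np.radians(186),yaw=-.105,r=.02):
    p=lambda a:r*np.array([np.cos(phi0-a),np.sin(phi0-a)])
    for a in np.linspace(a0,a1,n+1)[1:]:
        d=p(a)-p(a0); print(round(a,3),np.round([d@[np.cos(yaw),np.sin(yaw)],d@[np.sin(yaw),-np.cos(yaw)]],4))
E
python3 - <<'E'
from h import *
print(arm.get_state()["width"],arm.get_state()["eef_pos"])
for a in [(0,.75),(.75,1.5),(1.5,2.0),(2.0,2.25),(2.25,2.5)]: arc(*a)
E
```

```text
0.0220797944858051 [0.40081066 0.04910734 0.2613096 ]
0.15 [-0.0004 -0.003 ]
0.3 [-0.0004 -0.006 ]
0.45 [ 0.0001 -0.0089]
0.6 [ 0.0011 -0.0118]
0.75 [ 0.0024 -0.0145]
0.9 [ 0.0017 -0.0024]
1.05 [ 0.0038 -0.0046]
1.2 [ 0.0062 -0.0064]
1.35 [ 0.0088 -0.0079]
1.5 [ 0.0116 -0.0089]
1.6 [ 0.0019 -0.0005]
1.7 [ 0.0039 -0.0007]
1.8 [ 0.0059 -0.0008]
1.9 [ 0.0079 -0.0006]
2.0 [ 0.0099 -0.0003]
2.05 [0.001  0.0002]
2.1 [0.0019 0.0005]
2.15 [0.0029 0.0009]
2.2 [0.0038 0.0013]
2.25 [0.0047 0.0017]
2.3 [0.0009 0.0005]
2.35 [0.0017 0.001 ]
2.4 [0.0026 0.0016]
2.45 [0.0034 0.0022]
2.5 [0.0041 0.0028]
```

play_rows(
  targets=[
    [[0,0,0,0],[0,0,0,0]],
  ],
)

```text
t: 3.98
eef_pos: [0.4005, 0.0485, 0.261]
ee_rot: [3.141, 0.0, -0.105]
force: [-1.6, -2.4, 7.6]
width: 0.0133
```

play_rows(
  targets=[
    [[0,0,-0.001,0],[0,0,-0.001,0]],
  ],
)

```text
t: 4.22
eef_pos: [0.4004, 0.0485, 0.2612]
ee_rot: [3.141, 0.0, -0.106]
force: [2.9, -4.4, -5.8]
width: 0.0132
```

Run:
```python
from h import *
im,_=cams.grab_frame("wrist"); cv2.imwrite("pics/w2.png",im[:,:,::-1])
s=arm.get_state();print(s["force"],s["moment"],s["width"],s["eef_pos"])
```

```text
[ 4.35870703 -4.13076401 -6.0071339 ] [-1.45998768 -1.20728536  0.01289165] 0.013290749641505341 [0.4004372  0.04856166 0.26128516]
```

View pics/w2.png

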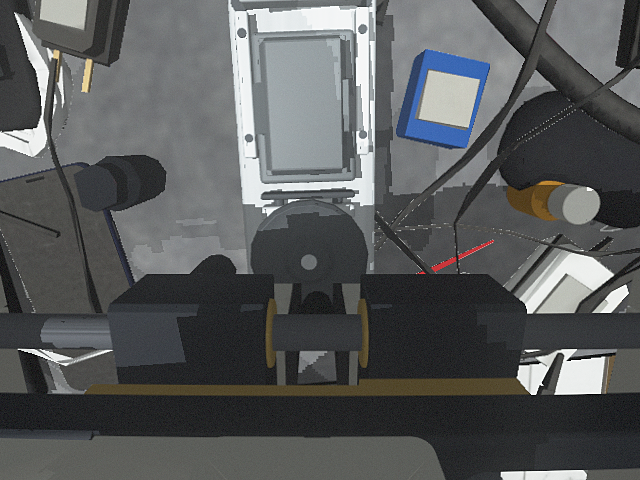

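play_rows(
  targets=[
    [[-0.0004,-0.003,0.0005,0],[-0.0004,-0.006,0.0005,0],[0.0001,-0.0089,0.0005,0],[0.0011,-0.0118,0.0005,0],[0.0024,-0.0145,0.0005,0]],
  ],
)

```text
t: 4.9
eef_pos: [0.4044, 0.0626, 0.2611]
ee_rot: [3.14, 0.001, -0.105]
force: [3.6, -9.5, -1.2]
width: 0.0132
```

play_rows(
  targets=[
    [[0.0017,-0.0024,0,0],[0.0038,-0.0046,0,0],[0.0062,-0.0064,0,0],[0.0088,-0.0079,0,0],[0.0116,-0.0089,0,0]],
  ],
)

```text
t: 5.52
eef_pos: [0.4162, 0.0699, 0.2611]
ee_rot: [3.139, 0.002, -0.106]
force: [-4.2, -5.5, 5.5]
width: 0.0133
```

```bash
cat >> h.py <<'E'
def fix():
    im,W=cloud("wrist"); z=W[...,2]
    s=arm.get_state(); print(s["t"],np.round(s["force"],1),np.round(s["eef_pos"],4))
    near=(abs(W[...,0]-.47)<.1)&(abs(W[...,1]-.046)<.03)
    k=(near&(z>.073)&(z<.0785)&(W[...,0]>.447)).astype(np.uint8)
    n,l,st,c=cv2.connectedComponentsWithStats(k); b=1+np.argmax(st[1:,4])
    print("neck",cv2.minAreaRect(W[l==b][:,:2].astype(np.float32)),np.median(W[l==b],0))
    return im,W
E
python3 - <<'E'
from h import *
im,W=fix(); cv2.imwrite("pics/w3.png",im[:,:,::-1])
E
```

```text
5.575 [-2.8 -6.4  4.6] [0.4164 0.07   0.261 ]
neck ((0.4902583062648773, 0.04534342885017395), (0.03908328339457512, 0.05239975452423096), 85.02456665039062) [0.49151738 0.04547964 0.07544005]
```

View pics/w3.png

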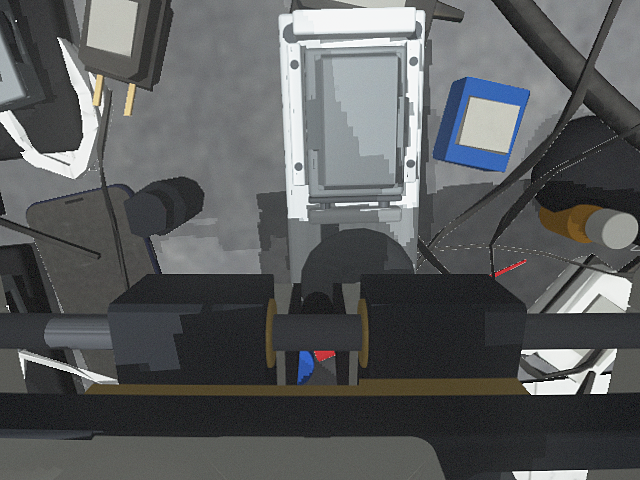

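play_rows(
  targets=[
    [[0.0019,-0.0005,0,0],[0.0039,-0.0007,0,0],[0.0059,-0.0008,0,0],[0.0079,-0.0006,0,0],[0.0099,-0.0003,0,0]],
  ],
)

```text
t: 6.2
eef_pos: [0.4259, 0.0695, 0.261]
ee_rot: [3.14, 0.002, -0.106]
force: [-5.3, -2.0, 5.3]
width: 0.0132
```

Run:
```python
from h import *
im,W=fix()
```

```text
6.25 [-4.2 -2.6  5.2] [0.4261 0.0696 0.261 ]
neck ((0.49429717659950256, 0.04513741284608841), (0.039013877511024475, 0.052498333156108856), 86.13520812988281) [0.49558891 0.04510698 0.07544237]
```

play_rows(
  targets=[
    [[0.001,0.0002,0,0],[0.0019,0.0005,0,0],[0.0029,0.0009,0,0],[0.0029,0.0009,0,0]],
  ],
)

```text
t: 6.75
eef_pos: [0.4288, 0.0685, 0.2611]
ee_rot: [3.141, 0.002, -0.106]
force: [-5.6, -2.0, 4.4]
width: 0.0131
```

Run:
```python
from h import *
im,W=fix()
```

```text
6.8 [-4.7 -1.7  4.2] [0.4288 0.0685 0.2611]
neck ((0.49539318680763245, 0.04523636773228645), (0.03928814455866814, 0.052636511623859406), 84.87657165527344) [0.49673139 0.04508161 0.07543736]
```

play_rows(
  targets=[
    [[0.0009,0.0004,0,0],[0.0018,0.0008,0,0],[0.0018,0.0008,0,0]],
  ],
)

```text
t: 7.18
eef_pos: [0.4305, 0.0676, 0.2611]
ee_rot: [3.141, 0.002, -0.106]
force: [-6.6, -0.2, 4.9]
width: 0.0135
```

Run:
```python
from h import *
im,W=fix()
```

```text
7.225 [-5.5 -0.2  4.5] [0.4304 0.0676 0.2611]
neck ((0.49540358781814575, 0.04480712115764618), (0.038969364017248154, 0.052510641515254974), 85.00508117675781) [0.49681606 0.04503742 0.07543582]
```

play_rows(
  targets=[
    [[0.001,0.0006,0,0],[0.0019,0.0012,0,0],[0.0019,0.0012,0,0]],
  ],
)

```text
t: 7.6
eef_pos: [0.4322, 0.0664, 0.2611]
ee_rot: [3.141, 0.002, -0.106]
force: [-6.8, 1.6, 5.1]
width: 0.0128
```

Run:
```python
from h import *
im,W=fix()
cv2.imwrite("pics/w4.png",cv2.resize(im[0:290,240:470],None,fx=2.6,fy=2.05)[:,:,::-1])
```

```text
7.65 [-7.8  0.8  4.3] [0.4322 0.0664 0.2611]
neck ((0.4954238533973694, 0.04490695521235466), (0.038913872092962265, 0.052454497665166855), 85.25890350341797) [0.49666516 0.04502173 0.07544172]
```

View pics/w4.png

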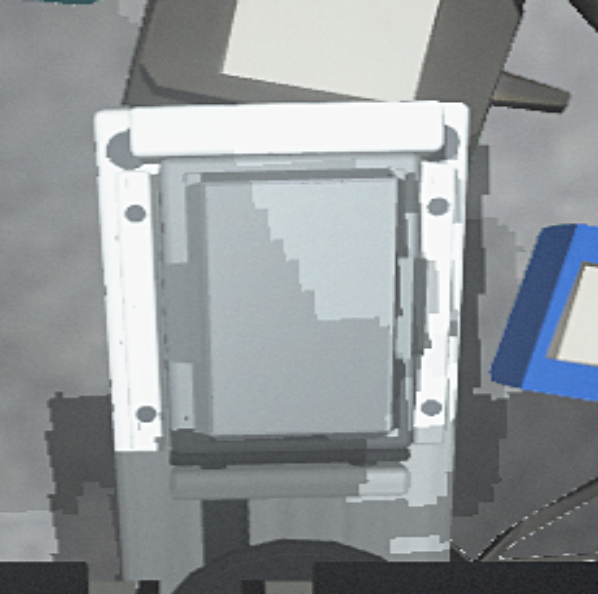

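play_rows(
  targets=[
    [[0.0007,0.0006,0,0],[0.0007,0.0006,0,0]],
  ],
)

```text
t: 7.9
eef_pos: [0.4329, 0.0659, 0.2611]
ee_rot: [-3.141, 0.002, -0.106]
force: [-7.7, 2.3, 5.4]
width: 0.0134
```

play_rows(
  targets=[
    [[0,0,0,0],[0,0,0,0],[0,0,0,0]],
  ],
  grip=140,
)

```text
t: 8.28
eef_pos: [0.434, 0.0659, 0.2613]
ee_rot: [-3.141, -0.0, -0.105]
force: [-0.1, 0.4, 0.0]
width: 0.0367
```

play_rows(
  targets=[
    [[0,0,-0.03,0],[0,0,-0.06,0],[0,0,-0.12,0]],
  ],
)

```text
t: 8.65
eef_pos: [0.4332, 0.0654, 0.3808]
ee_rot: [3.139, 0.004, -0.106]
force: [2.2, -0.1, -0.3]
width: 0.0397
```

Run:
```python
from h import *
im,W=fix(); z=W[...,2]
near=(abs(W[...,0]-.44)<.04)&(abs(W[...,1]-.05)<.04)&(z>.098)&(z<.11)
print("knob",np.median(W[near],0),near.sum())
k=(abs(W[...,0]-.43)<.03)&(abs(W[...,1]-.05)<.035)&(z>.069)&(z<.0745);print("wheel",cv2.minEnclosingCircle(W[k][:,:2].astype(np.float32)))
im,W=cloud("top"); z=W[...,2]
c=(abs(W[...,0]-.545)<.06)&(abs(W[...,1]-.235)<.06)
for a,b,n in [(.027,.036,"roof"),(.047,.06,"rib")]:
    k=(c&(z>a)&(z<b)).astype(np.uint8); q=W[k>0]
    print(n,len(q),cv2.minAreaRect(q[:,:2].astype(np.float32)),np.median(q,0))
for n in ["long_cover_rib","long_cover","short_cover"]: print(n,[(np.round(r["xyz"],4).tolist(),round(r["score"],2)) for r in finder.find_in("top",n)[:2]])
```

```text
8.7 [4.6 0.8 9.5] [0.4354 0.0661 0.3901]
neck ((0.4955839216709137, 0.04501914232969284), (0.03827272355556488, 0.05242820084095001), 85.67359924316406) [0.49626975 0.04502651 0.07541092]
knob [0.43237525 0.06717304 0.10454377] 340
wheel ((0.4188266396522522, 0.05115356296300888), 0.027032172307372093)
roof 702 ((0.5550365447998047, 0.22201000154018402), (0.08288252353668213, 0.12872952222824097), 33.90207290649414) [0.54810759 0.23303206 0.0301853 ]
rib 198 ((0.5755639672279358, 0.21779251098632812), (0.033586133271455765, 0.09598257392644882), 54.643314361572266) [0.55124008 0.2347774  0.05319908]
long_cover_rib [([0.5464, 0.2328, 0.0321], 0.61)]
long_cover [([0.5507, 0.2345, 0.0287], 0.56)]
short_cover []
```

play_rows(
  targets=[
    [[0.012,-0.043,0,0],[0.024,-0.087,0.01,0],[0.035,-0.13,0.03,0],[0.047,-0.173,0.06,0],[0.047,-0.173,0.06,0]],
  ],
)

```text
t: 9.52
eef_pos: [0.4986, 0.2345, 0.3164]
ee_rot: [3.136, 0.005, -0.104]
force: [-0.1, -1.4, -0.2]
width: 0.0395
```

```bash
cat >> h.py <<'E'
def cov(name):
    im,W=cloud("wrist"); z=W[...,2]; cv2.imwrite(name,im[:,:,::-1])
    s=arm.get_state(); print(s["t"],np.round(s["force"],1),np.round(s["eef_pos"],4),s["ee_rot"])
    c=(abs(W[...,0]-.55)<.05)&(abs(W[...,1]-.233)<.05)
    for a,b,n in [(.028,.034,"roof"),(.0505,.06,"rib")]:
        k=(c&(z>a)&(z<b)).astype(np.uint8)
        N,l,st,_=cv2.connectedComponentsWithStats(k); j=1+np.argmax(st[1:,4])
        q=W[l==j]; print(n,len(q),cv2.minAreaRect(q[:,:2].astype(np.float32)),np.median(q,0))
E
python3 - <<'E'
from h import *
cov("pics/w5.png")
for n in ["long_cover_rib","long_cover"]: print(n,[(np.round(r["xyz"],4).tolist(),round(r["score"],2)) for r in finder.find_in("wrist",n)[:2]])
E
```

```text
9.575 [ 0.3 -0.2 -0.1] [0.4983 0.2334 0.3179] [ 3.1369371   0.00412867 -0.10424913]
roof 4775 ((0.5522165298461914, 0.23681257665157318), (0.06373918056488037, 0.04413624852895737), 8.775895118713379) [0.55474844 0.23518773 0.03052114]
rib 1474 ((0.5524997115135193, 0.23679490387439728), (0.04002675414085388, 0.014029668644070625), 8.755308151245117) [0.55322221 0.23673352 0.05421986]
long_cover_rib [([0.5539, 0.2334, 0.0298], 0.73)]
long_cover [([0.5573, 0.2343, 0.0308], 0.66)]
```

View pics/w5.png

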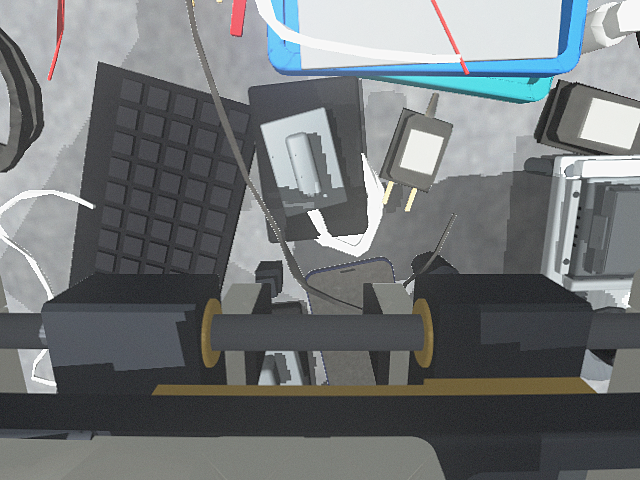

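play_rows(
  targets=[
    [[0.027,-0.005,0.02,-7.5],[0.0535,-0.009,0.045,-14.7],[0.0535,-0.009,0.082,-14.7],[0.0535,-0.009,0.082,-14.7]],
  ],
)

```text
t: 10.18
eef_pos: [0.5519, 0.2344, 0.2374]
ee_rot: [3.139, 0.004, 0.149]
force: [-0.5, 0.1, 0.4]
width: 0.0395
```

play_rows(
  targets=[
    [[0.001,-0.002,0.013,0],[0.001,-0.002,0.0245,0],[0.001,-0.002,0.0245,0]],
  ],
)

```text
t: 10.55
eef_pos: [0.5531, 0.2382, 0.2144]
ee_rot: [3.141, 0.001, 0.151]
force: [-0.3, 0.5, 0.4]
width: 0.0397
```

play_rows(
  targets=[
    [[-0.0007,0.0012,0.0025,0],[-0.0007,0.0012,0.0025,0]],
  ],
)

```text
t: 10.8
eef_pos: [0.5529, 0.2369, 0.2124]
ee_rot: [-3.141, -0.0, 0.151]
force: [-1.3, -0.1, 1.0]
width: 0.0393
```

play_rows(
  targets=[
    [[0,0,0,0],[0,0,0,0],[0,0,0,0],[0,0,0,0],[0,0,0,0]],
  ],
  grip=255,
  newtons=50,
)

```text
t: 11.42
eef_pos: [0.553, 0.237, 0.2123]
ee_rot: [3.142, -0.0, 0.151]
force: [0.2, 0.2, -0.1]
width: 0.0137
```

play_rows(
  targets=[
    [[0,0,-0.03,0],[0,0,-0.08,0],[0,0,-0.13,0]],
  ],
)

```text
t: 11.8
eef_pos: [0.5528, 0.2369, 0.3432]
ee_rot: [3.141, 0.001, 0.151]
force: [0.6, 0.7, -0.9]
width: 0.0134
```

play_rows(
  targets=[
    [[-0.021,0.045,0,3.4],[-0.043,0.091,0,6.7],[-0.064,0.136,0,10],[-0.085,0.181,0,13.4],[-0.085,0.181,0,13.4]],
  ],
)

```text
t: 12.42
eef_pos: [0.4948, 0.0427, 0.3423]
ee_rot: [-3.141, 0.0, -0.086]
force: [0.6, -0.6, -0.3]
width: 0.0132
```

Run:
```python
from h import *
im,W=cloud("wrist"); z=W[...,2]
s=arm.get_state(); print(s["t"],s["force"].round(1),s["eef_pos"].round(4),s["ee_rot"].round(4),s["width"])
cv2.imwrite("pics/w6.png",im[:,:,::-1])
c=(abs(W[...,0]-.49)<.06)&(abs(W[...,1]-.045)<.06)
k=c&(z>.1)&(z<.19)
for a,b in [(.15,.17),(.172,.195)]:
    q=W[c&(z>a)&(z<b)]
    if len(q)>50: print(a,len(q),cv2.minAreaRect(q[:,:2].astype(np.float32)),np.median(q,0))
```

```text
12.475 [ 0.1  1.3 -0.3] [0.4957 0.0439 0.3424] [-3.1412e+00 -4.0000e-04 -8.4600e-02] 0.013505989240861731
0.15 4966 ((0.494157612323761, 0.0436980314552784), (0.04424073174595833, 0.06415674090385437), 85.3099365234375) [0.51727951 0.04153523 0.16049397]
0.172 3427 ((0.49621349573135376, 0.04767298698425293), (0.03339294716715813, 0.040149327367544174), 64.66719818115234) [0.50569106 0.04336759 0.1839992 ]
```

View pics/w6.png

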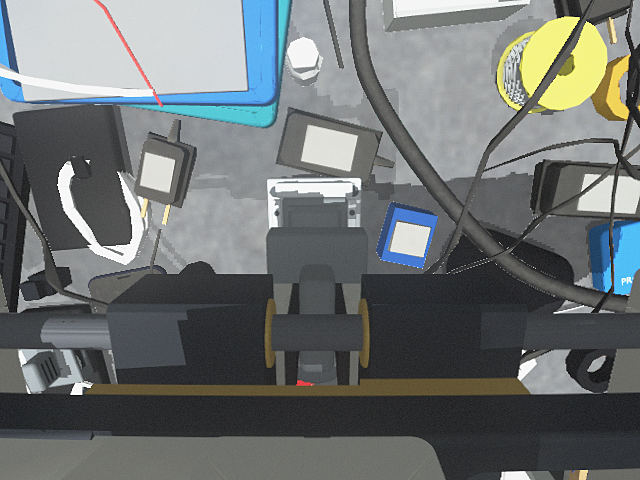

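play_rows(
  targets=[
    [[0.0013,-0.0013,0.025,0],[0.0013,-0.0013,0.05,0],[0.0013,-0.0013,0.062,0],[0.0013,-0.0013,0.062,0]],
  ],
)

```text
t: 12.98
eef_pos: [0.4977, 0.0469, 0.2795]
ee_rot: [3.141, 0.001, -0.082]
force: [-0.0, 0.4, 0.2]
width: 0.0137
```

Run:
```python
from h import *
im,W=cloud("wrist"); z=W[...,2]
s=arm.get_state(); print(s["t"],s["force"].round(1),s["eef_pos"].round(4),s["ee_rot"].round(4),s["width"])
c=(abs(W[...,0]-.49)<.06)&(abs(W[...,1]-.045)<.06)
q=W[c&(z>.093)&(z<.103)];print(len(q),cv2.minAreaRect(q[:,:2].astype(np.float32)),np.median(q,0))
```

```text
13.025 [-0.7 -0.7  0.2] [0.498  0.0469 0.2803] [ 3.1412e+00  1.0000e-04 -8.1700e-02] 0.013950007618280134
4444 ((0.4970338046550751, 0.04794522374868393), (0.044102903455495834, 0.06380611658096313), 84.8052978515625) [0.51983092 0.04562072 0.09777954]
```

play_rows(
  targets=[
    [[-0.001,0.0022,0,0],[-0.001,0.0022,0,0]],
  ],
)

```text
t: 13.28
eef_pos: [0.4966, 0.0443, 0.2809]
ee_rot: [-3.141, -0.001, -0.083]
force: [-0.0, -0.1, -0.6]
width: 0.0136
```

Run:
```python
from h import *
for i in range(2):
    im,W=cloud("wrist"); z=W[...,2]
    s=arm.get_state(); print(s["t"],s["force"].round(1),s["eef_pos"].round(4),s["ee_rot"].round(4),s["width"])
    c=(abs(W[...,0]-.49)<.06)&(abs(W[...,1]-.045)<.06)
    q=W[c&(z>.093)&(z<.103)];print(len(q),cv2.minAreaRect(q[:,:2].astype(np.float32)),np.median(q,0))
# fixed jaw top & rails for relative check
q=W[(abs(W[...,0]-.535)<.02)&(abs(W[...,1]-.045)<.04)&(z>.058)&(z<.064)];print("fj",len(q),cv2.minAreaRect(q[:,:2].astype(np.float32)))
```

```text
13.325 [ 0.4  0.  -0.9] [0.4966 0.0443 0.2808] [-3.141e+00 -1.100e-03 -8.270e-02] 0.013509354303620847
4492 ((0.4965251386165619, 0.04593989998102188), (0.044086355715990067, 0.06400937587022781), 84.1923599243164) [0.51941862 0.04322576 0.09915929]
13.375 [ 0.3  0.3 -0.9] [0.4966 0.0443 0.2807] [-3.1411e+00 -9.0000e-04 -8.2600e-02] 0.013363763605161323
4485 ((0.49607351422309875, 0.04534969478845596), (0.04403591528534889, 0.06445448845624924), 85.7031021118164) [0.51944634 0.04334682 0.0991076 ]
fj 2640 ((0.5300365090370178, 0.04187922924757004), (0.05399782955646515, 0.018938705325126648), 80.27310180664062)
```

play_rows(
  targets=[
    [[-0.0005,0.0006,0.002,0],[-0.0005,0.0006,0.004,0],[-0.0005,0.0006,0.006,0],[-0.0005,0.0006,0.006,0]],
  ],
)

```text
t: 13.88
eef_pos: [0.4959, 0.0437, 0.2739]
ee_rot: [3.141, 0.0, -0.083]
force: [-0.3, -0.4, -0.3]
width: 0.014
```

play_rows(
  targets=[
    [[0,0,0.002,0],[0,0,0.004,0],[0,0,0.004,0]],
  ],
)

```text
t: 14.25
eef_pos: [0.4961, 0.0438, 0.2703]
ee_rot: [-3.142, -0.0, -0.082]
force: [0.7, 0.1, 0.3]
width: 0.0137
```

play_rows(
  targets=[
    [[0,0,0.001,0],[0,0,0.002,0],[0,0,0.002,0]],
  ],
)

```text
t: 14.62
eef_pos: [0.4964, 0.0438, 0.2689]
ee_rot: [-3.141, -0.001, -0.082]
force: [0.5, -0.0, 6.1]
width: 0.0136
```

play_rows(
  targets=[
    [[0,0,0.001,0],[0,0,0.002,0],[0,0,0.002,0]],
  ],
)

```text
t: 15.0
eef_pos: [0.4966, 0.0439, 0.2675]
ee_rot: [-3.141, -0.002, -0.082]
force: [-1.8, -1.1, 10.4]
width: 0.0137
```

play_rows(
  targets=[
    [[0,0,0.001,0],[0,0,0.002,0],[0,0,0.002,0]],
  ],
)

```text
t: 15.38
eef_pos: [0.4965, 0.0439, 0.2646]
ee_rot: [-3.141, -0.002, -0.082]
force: [3.0, -0.2, 3.2]
width: 0.014
```

play_rows(
  targets=[
    [[0,0,0.001,0],[0,0,0.002,0],[0,0,0.002,0]],
  ],
)

```text
t: 15.75
eef_pos: [0.4954, 0.0436, 0.2617]
ee_rot: [3.141, 0.001, -0.083]
force: [-0.0, -0.6, -0.8]
width: 0.0136
```

play_rows(
  targets=[
    [[0,0,0.001,0],[0,0,0.001,0]],
  ],
)

```text
t: 16.0
eef_pos: [0.4955, 0.0436, 0.2613]
ee_rot: [3.141, 0.001, -0.083]
force: [-2.5, 0.4, 6.6]
width: 0.0137
```

play_rows(
  targets=[
    [[0,0,0.001,0],[0,0,0.001,0]],
  ],
)

```text
t: 16.25
eef_pos: [0.4954, 0.0436, 0.2612]
ee_rot: [3.141, 0.001, -0.082]
force: [-7.1, -0.5, 17.0]
width: 0.0131
```

play_rows(
  targets=[
    [[-0.0003,0,0.0001,0],[-0.0003,0,0.0001,0],[-0.0003,0,0.0001,0]],
  ],
)

```text
t: 16.62
eef_pos: [0.4953, 0.0436, 0.2612]
ee_rot: [3.141, 0.0, -0.082]
force: [-6.7, -0.2, 17.0]
width: 0.0137
```

Run:
```python
from h import *
im,W=cloud("wrist"); z=W[...,2]
s=arm.get_state(); print(s["t"],s["force"].round(1),s["eef_pos"].round(4),s["ee_rot"].round(4),s["width"])
cv2.imwrite("pics/w7.png",im[:,:,::-1])
c=(abs(W[...,0]-.49)<.05)&(abs(W[...,1]-.045)<.03)
q=W[c&(z>.076)&(z<.088)];print(len(q),cv2.minAreaRect(q[:,:2].astype(np.float32)),np.median(q,0))
q=W[c&(z>.076)&(z<.088)&(W[...,0]>.512)&(W[...,0]<.525)]; A=np.c_[q[:,:2]-q[:,:2].mean(0),np.ones(len(q))];print(np.linalg.lstsq(A,q[:,2],rcond=None)[0])
```

```text
16.675 [-6.5  0.  16.3] [0.4953 0.0436 0.2612] [ 3.1411e+00  2.0000e-04 -8.2200e-02] 0.013602107746354996
4516 ((0.494821161031723, 0.044599950313568115), (0.044167328625917435, 0.06386163085699081), 85.42845916748047) [0.51709987 0.04267263 0.07951722]
[-0.09362531  0.00200713  0.07974566]
```

View pics/w7.png

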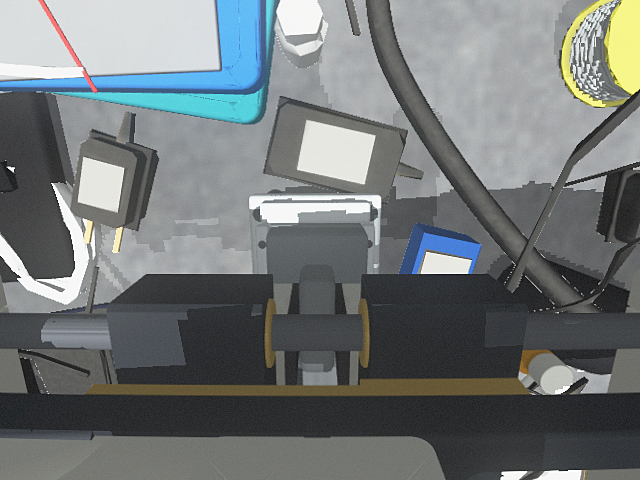

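Run:
```python
from h import *
im,W=cloud("wrist"); z=W[...,2]
c=(abs(W[...,1]-.043)<.02)&(z>.07)&(z<.09)
for x in np.arange(.500,.530,.003):
    q=z[c&(abs(W[...,0]-x)<.0015)]
    print(round(x,3),len(q),np.median(q).round(5) if len(q) else 0)
s=arm.get_state(); print(s["t"],s["force"].round(1),s["eef_pos"].round(4))
```

```text
0.5 0 0
0.503 51 0.07933
0.506 405 0.07997
0.509 429 0.0797
0.512 463 0.07958
0.515 760 0.07975
0.518 623 0.07956
0.521 619 0.07955
0.524 752 0.07933
0.527 533 0.07758
0.53 0 0
16.725 [-6.2  0.7 17.1] [0.4954 0.0436 0.2612]
```

Run:
```python
from h import *
job_done(); s=arm.get_state(); print(s["t"],s["force"].round(1),s["eef_pos"].round(4),s["width"])
```

```text
the job is handed in; nothing more can be done
the job is handed in; nothing more can be done
```

I turned the handwheel about 2.4 rad clockwise by its crank knob, clamping the case against the fixed jaw. I then fitted the long cover, pressed it home, and handed the job in at about 17 s while still gripping and pressing it.

- **Clamp:** the case stopped moving at its expected place, 31 mm along the fixture. I wound on about 0.2 rad more, and the crank force rose from about 5 N to nearly 7 N. After I let go of the knob, the case stayed where it was.
- **Cover:** resistance peaked at about 10 N, roughly 6 mm above home, then fell to about zero, and the cover landed hard at the expected height. The roof top measured about 80 mm above the bench, level to within about 0.5 mm. A first slope fit showed a 5° tilt, but that came from pixels at the roof's edge.
- **Final press:** about 17 N down, against the 25 N the cover bears. A side force of about 6 N on the tool along the fixture's length remained, and I did not remove it.
- **Not checked:** the wrist camera could not see the clip windows, so the snap is judged from the force drop and the height. I did not look at the case or jaw again for the clamp after the cover went on, and the script's final reading after hand-in printed nothing. I never touched the short cover.

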